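# Aim the inspection mirror for a self-timed picture

## Robot

A 6-joint arm with a two-finger parallel gripper is mounted at the origin on a cart in front of the work surface, level with it; the furniture and walls round the work are solid. World frame = base frame: x ahead of the robot, y to its left, z up, the work surface at z = 0. Lengths are in mm, angles in rad, forces in N, time in s.
With the tool pointing down it reaches from about 350 to 775 mm from the base axis. Payload 7.3 kg.
Tool frame: the origin (TCP) lies at the very end of the fingers, on their centre line; the grasp point (between the pads) lies bot.grip_point_offset behind it (bot.grip_point_offset is the distance from the TCP to the grasp point, in mm); z points along the fingers, y is the line along which they close (so a half turn about z gives the same grasp; the last joint's range is limited). The gripper opens to 92 mm and grips with 3 to 60 N. Pads are 19 mm wide; open, the fingers measure 130 mm over their backs; the gripper's body (75 mm by 190 mm) begins 47 mm behind the grasp point.
Start: joints at [1.08, 0.342, 1.524, -0, 1.275, -0.146], TCP at [177.441, 494.125, 226.741] pointing down, gripper open.
Joint ranges: [-2.53, 2.53], [-0.77, 2.02], [0.04, 2.7], [-1, 4.14], [0.28, 2.66], [-3.11, 3.11]. Speed limits (rad/s): [2.57, 2.57, 3.14, 3.14, 3.14, 3.14].

## Interface

Orientations are given as [roll, pitch, yaw] about the fixed x, y, z axes, in that order (R = Rz(yaw) Ry(pitch) Rx(roll)).
In Python, from plant import bot gives the robot as it stands. The module is installed in compiled form; this text tells all that it offers.
- The arm moves only by the tool carry_out, never from a script. Its argument "plan" is a list of rows, each an object of numbers: "tx", "ty", "tz": the shift along the world's x, y, z in mm; "rx", "ry", "rz": the turn, a rotation vector about the world's x, y, z in rad. A call has 1 to 12 rows; each row shifts and turns the commanded pose from where the row before left it; what a row does not reach is not made up. A row lasts 1/10 s, in which the tool goes at most 50 mm and 8.59 degrees, less where a joint would pass 70% of its speed; a pose out of reach is approached as far as the arm can. A call with a gripper value outside its range is refused whole. "gripper" is the closure, from 0 (fully open) to 1 (shut), set as the call begins (left out, the last holds). The fingers move at their own pace and stop on an object; the grip force is fixed at half the most. Time passes only in rows, so rows that do not move let the fingers close. It gives the time, the measured TCP pose, the force, the opening and the grip force at its end, in the units of the state.
- bot.get_obs(): the state, without advancing time (a new reading comes with each control period).
- bot.capture(name): name is "scene" or "top"; returns the picture (400x640x3 uint8, red, green, blue); there is no depth.
- bot.camera_model(name): a dict with "camera_matrix" (3x3 intrinsics, pixels), "R" (3x3) and "t" (3): a world point X has camera coordinates R X + t. Camera axes: x right, y down, z forward; pixel columns grow to the right and rows downward; lengths in mm; the calibration is good to about 2 mm. A picture is of the moment at which its call begins. camera_model takes no time and is no camera call.
- bot.close_job(): hands the job in; it is judged then, once.
The state is a dict: "time": time; "joint_positions": joint angles; "dq": joint speeds; "tau": joint torques, N m; "tool_pos": TCP position; "tcp_rot": TCP orientation; "contact_force": force on the tool from outside, world axes, zero at the start; "moment": the same for the moment, N m; "grip_width": finger opening in mm; "finger_force": force on a finger pad.
Only numpy, scipy, OpenCV 4.12 (cv2) and the standard library are available. Lean on these libraries where they do the work, as an engineer would, in place of code of your own. Each camera call takes 0.05 s, during which the arm holds its last target. There are 200 camera calls.

## Task

Press the orange plunger on top of the inspection camera fully down to its stop to start the self-timer, and let it come back up. Then turn the mirror by its blue knob until the camera, looking into the mirror, sees the red cap of the tube in the middle of its view, and keep holding the spring-loaded mirror still at that angle: the job finishes with the robot still holding it. Do not shift the tube or the other things standing round the rig.

Things in the scene. Friction and masses are not known exactly. Their poses are not given: they have to be found in the camera images.
- rig: inspection rig, fixed: aluminium plate (x -36 to 36, y -200 to 45 mm of the rig, 10 mm thick) with a black camera (46 x 50 mm, top 76 mm above the bench) and an upright turning mirror. Origin on the bench under the mirror's vertical turning axis, z up. The camera stands 155 mm along the rig's own -y and looks level along its +y, 51 mm above the bench, straight at the mirror's axis
- lens (a point): front of the camera's round lens (36 mm barrel), 107 mm from the mirror's axis along the rig's -y, 51 mm above the bench
- plunger_top (a point): middle of the top of the orange plunger head (22 mm across, 7 mm thick) on the camera's top, 99 mm above the bench when up. It lies at x = 0, y = -155 mm of the rig
- plunger (a joint): plunger travel, 0 = up, 0.008 = down on its stop (m); a spring returns it: about 1.5 N at the top, 5 N at the stop
- knob_grip (a point): point to grip on the mirror's blue knob: a block 12 mm thick, 40 mm long along the mirror's plane, 28 mm tall (85 to 113 mm above the bench), centred on the mirror's turning axis; this point is on the axis, 100 mm above the bench. Its +x is the outward normal of the mirror glass (the knob is taken across this x, by its 12 mm thickness), z up
- mirror (a joint): turn of the mirror (grey frame 66 mm wide, 56 mm tall) about its vertical axis, which lies in the face of the glass; rad, anticlockwise from above, -0.7 to 0.7. At 0 (rest) the glass faces midway between the rig's -x and -y, so the camera sees along the rig's -x. A light spring (0.12 N m per rad) turns it back to 0 when let go. The knob turns with it
- reflected_view (a point): the camera's view after reflection: no solid thing, only a frame; origin on the mirror's axis, 51 mm above the bench, own +x along the middle of the reflected view. It turns twice as far as the mirror
- indenter_tube: the marker to be seen: a loose upright white tube with a red cap, 24 mm across, 60 mm tall; origin at the centre of its underside on the bench. It stands 95 to 150 mm from the mirror's axis, on the rig's -x side, left or right of the mirror's resting view
- red_cap (a point): centre of the tube's red cap, 51 mm above the bench, on the tube's axis
- v_anvil: black V-shaped anvil, 41 x 41 x 47 mm, loose, bystander, on the other side of the resting view; origin at the centre of its underside
- weight_0: brass knobbed weight, 38 mm across, 28 mm tall, loose, bystander; origin at the centre of its underside
- loupe: black stand loupe, 39 mm across, 32 mm tall, loose, bystander; origin at the centre of its underside
Not all that is in view belongs to the job. Of the things that look like the indenter_tube, take the one that is farthest to the robot's left at the start.

How it is judged (in metres and radians):
On the way, in this order (a step that is already met when the one before it is completed fails the run):
1. the plunger is pressed down to its stop while the mirror is at rest (value of joint plunger above 0.007 m and value of joint mirror between -0.1 and 0.1 rad), for 0.1 s.
2. the plunger has come back up (value of joint plunger below 0.0015 m), for 0.1 s.
At the end, for the whole second after the job is handed in: The robot's fingers hold the mirror (touching it with at least 0.3 N) still (under 0.08 rad/s), turned so that the middle of the camera's reflected view passes within 15 mm of the axis of the upright tube with the red cap; the plunger is up again (within 1.5 mm) (y of red_cap in the frame of reflected_view between -0.015 and 0.015 m and x of red_cap in the frame of reflected_view above 0.05 m and velocity of joint mirror between -0.08 and 0.08 rad/s and contact force between the fingers and mirror above 0.3 N and value of joint plunger below 0.0015 m and angle between indenter_tube's own z axis and vertical below 0.1 rad); the arm keeps its last pose, push and grip.
It fails at once if the tube is shifted by more than 8 mm (distance of indenter_tube from where it was at the start of the episode above 0.008 m).
It fails at once if a bystander (V anvil, weight, loupe) is shifted by more than 10 mm (distance of any of v_anvil, weight_0, loupe from where it was at the start of the episode above 0.01 m).
It also fails if it takes over 38 s, if anything falls off the work surface, if the arm or the gripper's body presses on something with over 40 N, if the wrist force passes 120 N, or if a joint passes its speed limit or range.

## Working session

There is one attempt and no reset: what is moved stays moved. The work goes in short steps, Python scripts to look and compute and a tool call to move; the robot and the scene stay as the last step left them, time stands still between calls to the robot, and variables do not carry over. Pictures are saved under pics/ and viewed, at most 10 in all, crops included, and the job is handed in when it is done.

Besides the shell and the picture viewer there is one more tool, called after ">>>" as name(argument=value, ...), one argument or row to a line, values as JSON. carry_out: Moves the arm, as the interface text tells. Its arguments: {"type":"object","properties":{"plan":{"type":"array"},"gripper":{"type":"number"}},"required":["plan"]}

```bash
mkdir -p pics; python3 - <<'E'
from plant import bot
import cv2,numpy as np
for n in("scene","top"):
    im=bot.capture(n); cv2.imwrite(f"pics/{n}0.png",im[:,:,::-1])
    m=bot.camera_model(n); print(n,np.round(m["camera_matrix"],1).tolist(),np.round(-m["R"].T@m["t"],0),np.round(m["R"],2).tolist())
print(bot.get_obs(),bot.grip_point_offset)
E
```

```text
scene [[472.3, 0.0, 319.5], [0.0, 472.3, 204.9], [0.0, 0.0, 1.0]] [ 198. -746.  647.] [[0.9, -0.43, 0.02], [-0.25, -0.54, -0.8], [0.36, 0.72, -0.59]]
top [[486.2, 0.0, 308.3], [0.0, 486.2, 194.2], [0.0, 0.0, 1.0]] [ 356.  -68. 1013.] [[-0.02, -1.0, -0.01], [-0.98, 0.02, -0.2], [0.2, 0.01, -0.98]]
{'time': 0.1, 'joint_positions': array([ 1.08000754e+00,  3.42620705e-01,  1.52492614e+00, -2.40294262e-05,
        1.27538884e+00, -1.45965843e-01]), 'dq': array([ 0.00233033, -0.00192065, -0.00254069, -0.00071962,  0.00058482,
        0.00040307]), 'tau': array([ 3.01260443e-03, -4.32004666e+01, -2.44695050e+01,  7.19871302e-02,
        5.25920524e-02, -6.31755529e-05]), 'tool_pos': array([177.26183948, 493.78328161, 226.12962259]), 'tcp_rot': array([-3.14026056e+00, -1.72606097e-04,  2.79677661e+00]), 'contact_force': array([ 0.83219853,  0.47269854, -0.30563805]), 'moment': array([-0.00822601, -0.00071144,  0.01422404]), 'finger_force': 0.0, 'grip_width': 91.53648388875938} 18.8
```

View pics/scene0.png

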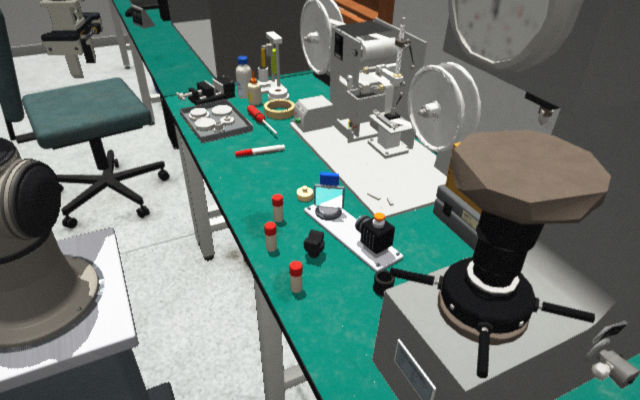

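View pics/top0.png

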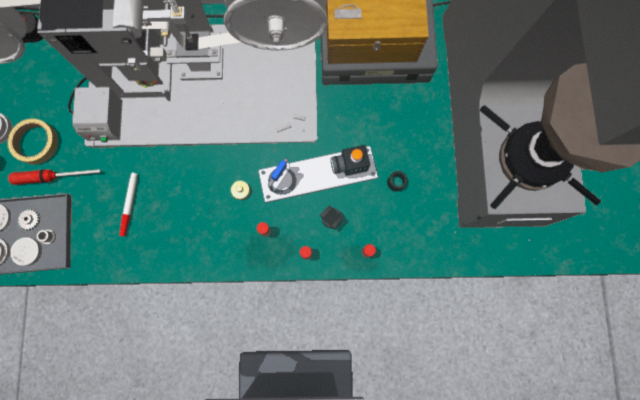

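The scene view shows the rig in the middle: blue knob at about (329,179), orange plunger at (378,217) and three red caps at (277,200), (270,228) and (295,268). The top view has the knob at (280,170), the plunger at (357,155) and the caps at (263,229), (306,253) and (370,251). Image right is −y, so the cap farthest left is the one at (263,229).

```bash
cat > h.py <<'E'
from plant import bot
import cv2,numpy as np
def blobs(im,lo,hi,roi,amin=8):
    h=cv2.cvtColor(im,cv2.COLOR_RGB2HSV)
    m=cv2.inRange(h,np.array(lo),np.array(hi)); k=np.zeros_like(m); x0,y0,x1,y1=roi; k[y0:y1,x0:x1]=m[y0:y1,x0:x1]
    n,l,s,c=cv2.connectedComponentsWithStats(k)
    return [(np.round(c[i],1),int(s[i,4]),s[i,:4].tolist()) for i in range(1,n) if s[i,4]>=amin]
def ray(n,uv):
    m=bot.camera_model(n); R=m["R"]; return -R.T@m["t"], R.T@np.linalg.inv(m["camera_matrix"])@np.array([uv[0],uv[1],1.])
def plane(n,uv,z):
    o,d=ray(n,uv); return o+d*(z-o[2])/d[2]
def tri(a,b):
    P=[(lambda m:m["camera_matrix"]@np.c_[m["R"],m["t"]])(bot.camera_model(n)) for n in("scene","top")]
    x=cv2.triangulatePoints(*P,np.array(a,float).reshape(2,1),np.array(b,float).reshape(2,1)); return (x[:3]/x[3]).ravel()
E
python3 - <<'E'
from h import *
I={n:cv2.imread(f"pics/{n}0.png")[:,:,::-1].copy() for n in("scene","top")}
roi={"scene":(255,160,410,300),"top":(220,130,420,270)}
for c,lo,hi,z in(("red",(0,150,80),(5,255,255),56),("orange",(8,150,120),(22,255,255),96),("blue",(108,150,60),(125,255,255),107),("plate",(0,0,190),(180,40,255),10)):
    for n in I:
        for b in blobs(I[n],lo,hi,roi[n]): print(c,n,*b,np.round(plane(n,b[0],z),1))
E
```

```text
red scene [277.  199.8] 105 [272, 194, 11, 12] [479.5  26.7  56. ]
red scene [269.9 228.3] 134 [265, 222, 11, 14] [431.4 -56.9  56. ]
red scene [295.5 268.3] 161 [290, 261, 12, 16] [ 432.5 -181.3   56. ]
red top [262.4 228. ] 101 [257, 223, 12, 11] [482.6  33.4  56. ]
red top [369.  250.2] 108 [363, 245, 13, 11] [ 434.7 -175.6   56. ]
red top [305.3 251.9] 101 [300, 247, 11, 11] [433.8 -50.8  56. ]
orange scene [379.  216.3] 71 [374, 213, 11, 8] [ 617.4 -156.4   96. ]
orange top [356.9 153.8] 95 [352, 149, 11, 11] [ 619.5 -155.6   96. ]
blue scene [329.4 178.8] 197 [321, 173, 18, 13] [581.9 -15.5 107. ]
blue top [278.3 169.7] 118 [272, 161, 14, 19] [588.   -2.5 107. ]
plate scene [377.2 182. ] 3159 [325, 160, 85, 56] [751.   54.8  10. ]
plate scene [303.6 191.8] 63 [297, 188, 15, 8] [570.4  91.   10. ]
plate scene [333.1 202.5] 166 [319, 195, 23, 13] [614.2  23.9  10. ]
plate scene [344.7 232.7] 1002 [305, 205, 78, 65] [587.3 -82.6  10. ]
plate scene [394.4 252.6] 84 [388, 246, 15, 14] [ 648.5 -179.3   10. ]
plate scene [400.3 291.9] 290 [387, 282, 23, 18] [ 599.8 -273.9   10. ]
plate top [265.8 135.2] 1056 [220, 130, 97, 12] [690.1  31.   10. ]
plate top [369.2 150.2] 20 [367, 147, 5, 7] [ 651.5 -190.4   10. ]
plate top [310.1 176.9] 1778 [259, 153, 118, 48] [595.6 -62.9  10. ]
plate top [279.4 179.3] 70 [273, 170, 14, 18] [591.7   2.3  10. ]
plate top [284.5 188. ] 8 [283, 187, 4, 3] [572.7  -8.4  10. ]
plate top [238.4 194.2] 54 [233, 191, 12, 7] [561.3  89.   10. ]
```

```bash
python3 - <<'E'
from h import *
I={n:cv2.imread(f"pics/{n}0.png")[:,:,::-1].copy() for n in("scene","top")}
cap=tri((277,199.8),(262.4,228)); pl=tri((379,216.3),(356.9,153.8)); kn=tri((329.4,178.8),(278.3,169.7)); hub=tri((430,108),(277,27))
for a in(cap,pl,kn,hub): print(np.round(a,1))
# plate outline on z=10 in top view
h=cv2.cvtColor(I["top"],cv2.COLOR_RGB2HSV); m=cv2.inRange(h,np.array((0,0,150)),np.array((180,60,255))); k=np.zeros_like(m); k[146:205,250:385]=m[146:205,250:385]
c=max(cv2.findContours(k,cv2.RETR_EXTERNAL,cv2.CHAIN_APPROX_NONE)[0],key=cv2.contourArea)
W=np.array([plane("top",p[0],10)[:2] for p in c],np.float32); r=cv2.minAreaRect(W); print(r,np.round(cv2.boxPoints(r),0).tolist())
B=cv2.inRange(h,np.array((108,150,60)),np.array((125,255,255)));B[:130]=0;B[220:]=0;ys,xs=np.nonzero(B[:, 260:300]); 
Wb=np.array([plane("top",(x+260,y),110)[:2] for x,y in zip(xs,ys)],np.float32); print(cv2.minAreaRect(Wb))
for n in ("top",):
    im=cv2.resize(I[n][130:270,220:400],None,fx=4,fy=4,interpolation=cv2.INTER_CUBIC); cv2.imwrite("pics/crop.png",im[:,:,::-1])
E
```

```text
[482.8  34.2  50.3]
[ 619.  -155.4   95. ]
[590.   -1.6  96.7]
[822.2  -9.7 219.1]
((603.2593383789062, -78.51190948486328), (72.45861053466797, 244.9644317626953), 11.265175819396973) [[544.0, 35.0], [592.0, -206.0], [663.0, -192.0], [615.0, 49.0]]
((587.5203857421875, -2.755190849304199), (11.868786811828613, 38.70761489868164), 56.530643463134766)
```

View pics/crop.png

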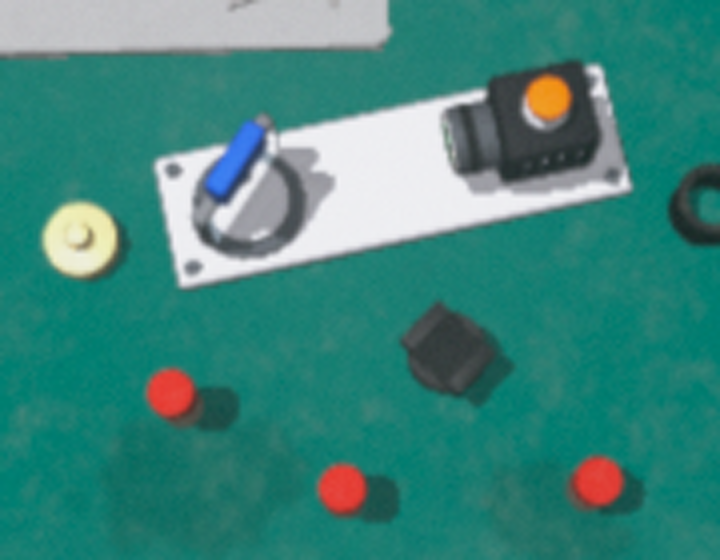

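>>> carry_out(
  gripper=1,
  plan=[
    {"tx": 22, "ty": -32.4, "rz": -0.02},
    {"tx": 22, "ty": -32.4, "rz": -0.02},
    {"tx": 22, "ty": -32.4, "rz": -0.02},
    {"tx": 22, "ty": -32.4, "rz": -0.02},
    {"tx": 22, "ty": -32.4, "rz": -0.02},
    {"tx": 22, "ty": -32.4, "rz": -0.02},
    {"tx": 22, "ty": -32.4, "rz": -0.02},
    {"tx": 22, "ty": -32.4, "rz": -0.02},
    {"tx": 22, "ty": -32.4, "rz": -0.02},
    {"tx": 22, "ty": -32.4, "rz": -0.02},
    {"tx": 22, "ty": -32.4, "rz": -0.02},
    {"tx": 22, "ty": -32.4, "rz": -0.024},
  ],
)

```text
invalid input at $.plan[0]: expected keys tx, ty, tz, rx, ry, rz
```

>>> carry_out(
  plan=[
    {"tx": 22, "ty": -32.4},
    {"tx": 22, "ty": -32.4},
    {"tx": 22, "ty": -32.4},
    {"tx": 22, "ty": -32.4},
    {"tx": 22, "ty": -32.4},
    {"tx": 22, "ty": -32.4},
    {"tx": 22, "ty": -32.4},
    {"tx": 22, "ty": -32.4},
    {},
    {},
  ],
)

```text
invalid input at $.plan[0]: expected keys tx, ty, tz, rx, ry, rz
```

All keys are required.

>>> carry_out(
  gripper=1,
  plan=[
    {"tx": 22, "ty": -32.4, "tz": 0, "rx": 0, "ry": 0, "rz": -0.02},
    {"tx": 22, "ty": -32.4, "tz": 0, "rx": 0, "ry": 0, "rz": -0.02},
    {"tx": 22, "ty": -32.4, "tz": 0, "rx": 0, "ry": 0, "rz": -0.02},
    {"tx": 22, "ty": -32.4, "tz": 0, "rx": 0, "ry": 0, "rz": -0.02},
    {"tx": 22, "ty": -32.4, "tz": 0, "rx": 0, "ry": 0, "rz": -0.02},
    {"tx": 22, "ty": -32.4, "tz": 0, "rx": 0, "ry": 0, "rz": -0.02},
    {"tx": 22, "ty": -32.4, "tz": 0, "rx": 0, "ry": 0, "rz": -0.02},
    {"tx": 22, "ty": -32.4, "tz": 0, "rx": 0, "ry": 0, "rz": -0.02},
    {"tx": 22, "ty": -32.4, "tz": 0, "rx": 0, "ry": 0, "rz": -0.02},
    {"tx": 22, "ty": -32.4, "tz": 0, "rx": 0, "ry": 0, "rz": -0.02},
    {"tx": 22, "ty": -32.4, "tz": 0, "rx": 0, "ry": 0, "rz": -0.02},
    {"tx": 22, "ty": -32.4, "tz": 0, "rx": 0, "ry": 0, "rz": -0.024},
  ],
)

```text
time: 1.3
tool_pos: [441.9, 103.8, 226.6]
tcp_rot: [-3.142, -0.0, 2.552]
contact_force: [-0.1, 0.5, 0.4]
grip_width: 1.9
finger_force: 0.0
```

>>> carry_out(
  plan=[
    {"tx": 22, "ty": -32.4, "tz": 0, "rx": 0, "ry": 0, "rz": 0},
    {"tx": 22, "ty": -32.4, "tz": 0, "rx": 0, "ry": 0, "rz": 0},
    {"tx": 22, "ty": -32.4, "tz": 0, "rx": 0, "ry": 0, "rz": 0},
    {"tx": 22, "ty": -32.4, "tz": 0, "rx": 0, "ry": 0, "rz": 0},
    {"tx": 22, "ty": -32.4, "tz": 0, "rx": 0, "ry": 0, "rz": 0},
    {"tx": 22, "ty": -32.4, "tz": 0, "rx": 0, "ry": 0, "rz": 0},
    {"tx": 22, "ty": -32.4, "tz": 0, "rx": 0, "ry": 0, "rz": 0},
    {"tx": 22, "ty": -32.4, "tz": 0, "rx": 0, "ry": 0, "rz": 0},
    {"tx": 0, "ty": 0, "tz": 0, "rx": 0, "ry": 0, "rz": 0},
    {"tx": 0, "ty": 0, "tz": 0, "rx": 0, "ry": 0, "rz": 0},
  ],
)

```text
time: 2.3
tool_pos: [617.1, -154.3, 225.5]
tcp_rot: [-3.141, -0.002, 2.551]
contact_force: [-0.6, 0.9, 0.5]
grip_width: 0.3
finger_force: 0.0
```

>>> carry_out(
  plan=[
    {"tx": 1, "ty": 0, "tz": -40, "rx": 0, "ry": 0, "rz": 0},
    {"tx": 0, "ty": 0, "tz": -40, "rx": 0, "ry": 0, "rz": 0},
    {"tx": 0, "ty": 0, "tz": -30, "rx": 0, "ry": 0, "rz": 0},
    {"tx": 0, "ty": 0, "tz": -10, "rx": 0, "ry": 0, "rz": 0},
    {"tx": 0, "ty": 0, "tz": 0, "rx": 0, "ry": 0, "rz": 0},
    {"tx": 0, "ty": 0, "tz": 0, "rx": 0, "ry": 0, "rz": 0},
  ],
)

```text
time: 2.9
tool_pos: [619.3, -153.6, 108.6]
tcp_rot: [3.141, 0.003, 2.553]
contact_force: [0.5, 0.1, 0.5]
grip_width: 0.4
finger_force: 0.0
```

>>> carry_out(
  plan=[
    {"tx": 0, "ty": 0, "tz": -5, "rx": 0, "ry": 0, "rz": 0},
    {"tx": 0, "ty": 0, "tz": -5, "rx": 0, "ry": 0, "rz": 0},
    {"tx": 0, "ty": 0, "tz": -3, "rx": 0, "ry": 0, "rz": 0},
    {"tx": 0, "ty": 0, "tz": 0, "rx": 0, "ry": 0, "rz": 0},
    {"tx": 0, "ty": 0, "tz": 0, "rx": 0, "ry": 0, "rz": 0},
  ],
)

```text
time: 3.4
tool_pos: [619.1, -154.1, 94.4]
tcp_rot: [3.141, 0.002, 2.553]
contact_force: [1.8, -0.1, 3.5]
grip_width: 0.2
finger_force: 1.7
```

>>> carry_out(
  plan=[
    {"tx": 0, "ty": 0, "tz": -2, "rx": 0, "ry": 0, "rz": 0},
    {"tx": 0, "ty": 0, "tz": -2, "rx": 0, "ry": 0, "rz": 0},
    {"tx": 0, "ty": 0, "tz": 0, "rx": 0, "ry": 0, "rz": 0},
    {"tx": 0, "ty": 0, "tz": 0, "rx": 0, "ry": 0, "rz": 0},
  ],
)

```text
time: 3.8
tool_pos: [619.1, -154.1, 91.2]
tcp_rot: [3.141, 0.002, 2.553]
contact_force: [0.8, 0.7, 10.6]
grip_width: 0.2
finger_force: 5.2
```

Force is 10.6 N at z = 91, well above the 5 N the spring gives at the stop. I'll push slightly more to confirm, then hold and release.

>>> carry_out(
  plan=[
    {"tx": 0, "ty": 0, "tz": -1, "rx": 0, "ry": 0, "rz": 0},
    {"tx": 0, "ty": 0, "tz": 0, "rx": 0, "ry": 0, "rz": 0},
    {"tx": 0, "ty": 0, "tz": 0, "rx": 0, "ry": 0, "rz": 0},
  ],
)

```text
time: 4.1
tool_pos: [619.2, -154.1, 91.1]
tcp_rot: [3.141, 0.003, 2.553]
contact_force: [-1.4, 1.6, 16.2]
grip_width: 0.6
finger_force: 7.8
```

>>> carry_out(
  plan=[
    {"tx": 0, "ty": 0, "tz": 10, "rx": 0, "ry": 0, "rz": 0},
    {"tx": 0, "ty": 0, "tz": 20, "rx": 0, "ry": 0, "rz": 0},
    {"tx": 0, "ty": 0, "tz": 30, "rx": 0, "ry": 0, "rz": 0},
    {"tx": 0, "ty": 0, "tz": 10, "rx": 0, "ry": 0, "rz": 0},
    {"tx": 0, "ty": 0, "tz": 0, "rx": 0, "ry": 0, "rz": 0},
    {"tx": 0, "ty": 0, "tz": 0, "rx": 0, "ry": 0, "rz": 0},
  ],
)

```text
time: 4.7
tool_pos: [617.6, -153.7, 157.2]
tcp_rot: [-3.141, -0.002, 2.553]
contact_force: [0.8, -0.0, -0.4]
grip_width: 0.7
finger_force: 0.0
```

Plunger stop confirmed: z held while the force rose. Next, over the knob.

>>> carry_out(
  gripper=0.4,
  plan=[
    {"tx": -7, "ty": 38, "tz": 0, "rx": 0, "ry": 0, "rz": 0},
    {"tx": -7, "ty": 38, "tz": 0, "rx": 0, "ry": 0, "rz": 0},
    {"tx": -7, "ty": 38, "tz": 0, "rx": 0, "ry": 0, "rz": 0},
    {"tx": -8, "ty": 37.5, "tz": 0, "rx": 0, "ry": 0, "rz": 0},
    {"tx": 0, "ty": 0, "tz": 0, "rx": 0, "ry": 0, "rz": 0},
    {"tx": 0, "ty": 0, "tz": -20, "rx": 0, "ry": 0, "rz": 0},
    {"tx": 0, "ty": 0, "tz": 0, "rx": 0, "ry": 0, "rz": 0},
    {"tx": 0, "ty": 0, "tz": 0, "rx": 0, "ry": 0, "rz": 0},
  ],
)

```text
time: 5.5
tool_pos: [588.8, -2.8, 137.6]
tcp_rot: [-3.14, -0.003, 2.552]
contact_force: [-0.1, 0.5, 0.5]
grip_width: 54.5
finger_force: 0.0
```

```bash
python3 - <<'E'
from h import *
o=bot.get_obs(); print(o["tool_pos"],o["tcp_rot"],o["grip_width"])
a=bot.capture("scene")[130:290,250:450]; b=bot.capture("top")[120:270,200:400]
cv2.imwrite("pics/c2.png",np.vstack([cv2.resize(x,(560,y),interpolation=cv2.INTER_CUBIC) for x,y in((a,300),(b,300))])[:,:,::-1])
E
```

```text
[588.81438601  -2.8292918  137.5844611 ] [-3.14031169e+00 -2.51155820e-03  2.55229476e+00] 54.53968723156156
```

View pics/c2.png

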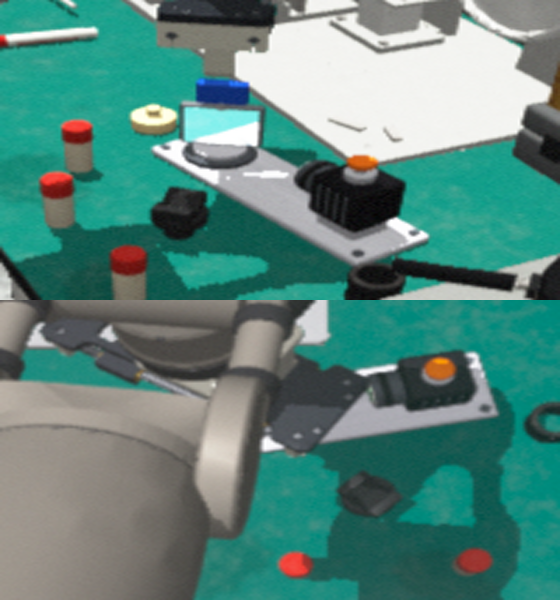

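The scene crop shows the gripper centred above the blue knob, the plunger up again and the tubes where they were. I'll go down and grip.

>>> carry_out(
  plan=[
    {"tx": 0, "ty": 0, "tz": -20, "rx": 0, "ry": 0, "rz": 0},
    {"tx": 0, "ty": 0, "tz": -20, "rx": 0, "ry": 0, "rz": 0},
    {"tx": 0, "ty": 0, "tz": -8, "rx": 0, "ry": 0, "rz": 0},
    {"tx": 0, "ty": 0, "tz": 0, "rx": 0, "ry": 0, "rz": 0},
    {"tx": 0, "ty": 0, "tz": 0, "rx": 0, "ry": 0, "rz": 0},
  ],
)

```text
time: 6.1
tool_pos: [590.0, -2.6, 91.6]
tcp_rot: [3.141, 0.001, 2.553]
contact_force: [-0.8, -0.1, 1.0]
grip_width: 55.4
finger_force: 0.0
```

>>> carry_out(
  gripper=1,
  plan=[
    {"tx": 0, "ty": 0, "tz": 0, "rx": 0, "ry": 0, "rz": 0},
    {"tx": 0, "ty": 0, "tz": 0, "rx": 0, "ry": 0, "rz": 0},
    {"tx": 0, "ty": 0, "tz": 0, "rx": 0, "ry": 0, "rz": 0},
    {"tx": 0, "ty": 0, "tz": 0, "rx": 0, "ry": 0, "rz": 0},
    {"tx": 0, "ty": 0, "tz": 0, "rx": 0, "ry": 0, "rz": 0},
    {"tx": 0, "ty": 0, "tz": 0, "rx": 0, "ry": 0, "rz": 0},
    {"tx": 0, "ty": 0, "tz": 0, "rx": 0, "ry": 0, "rz": 0},
  ],
)

```text
time: 6.8
tool_pos: [588.7, -3.4, 90.8]
tcp_rot: [-3.139, -0.0, 2.553]
contact_force: [-3.1, -4.7, 2.2]
grip_width: 11.9
finger_force: 30.0
```

>>> carry_out(
  plan=[
    {"tx": -0.5, "ty": -0.7, "tz": 0, "rx": 0, "ry": 0, "rz": -0.04},
    {"tx": 0, "ty": 0, "tz": 0, "rx": 0, "ry": 0, "rz": -0.04},
    {"tx": 0, "ty": 0, "tz": 0, "rx": 0, "ry": 0, "rz": -0.05},
    {"tx": 0, "ty": 0, "tz": 0, "rx": 0, "ry": 0, "rz": -0.05},
    {"tx": 0, "ty": 0, "tz": 0, "rx": 0, "ry": 0, "rz": -0.05},
    {"tx": 0, "ty": 0, "tz": 0, "rx": 0, "ry": 0, "rz": -0.034},
    {"tx": 0, "ty": 0, "tz": 0, "rx": 0, "ry": 0, "rz": 0},
    {"tx": 0, "ty": 0, "tz": 0, "rx": 0, "ry": 0, "rz": 0},
    {"tx": 0, "ty": 0, "tz": 0, "rx": 0, "ry": 0, "rz": 0},
    {"tx": 0, "ty": 0, "tz": 0, "rx": 0, "ry": 0, "rz": 0},
  ],
)

```text
time: 7.8
tool_pos: [588.6, -3.6, 90.8]
tcp_rot: [-3.141, 0.0, 2.29]
contact_force: [-4.0, -4.2, 2.9]
grip_width: 11.5
finger_force: 30.0
```

```bash
python3 - <<'E'
from h import *
o=bot.get_obs(); print(o["tool_pos"],o["tcp_rot"],o["grip_width"],o["moment"],o["contact_force"])
im=bot.capture("scene"); print(blobs(im,(0,150,80),(5,255,255),(255,160,410,300)),blobs(im,(8,150,120),(22,255,255),(360,205,400,230)))
cv2.imwrite("pics/c3.png",cv2.resize(im[140:260,250:420],None,fx=4.5,fy=4.5,interpolation=cv2.INTER_CUBIC)[:,:,::-1])
E
```

```text
[588.58792629  -3.58703955  90.7752709 ] [-3.14055215e+00  7.74596405e-05  2.28953511e+00] 11.539741013237933 [-0.81627771  0.5254039   0.07618395] [-4.03693205 -4.19197225  2.92993121]
[(array([276.9, 199.8]), 104, [272, 194, 11, 12]), (array([269.9, 228.4]), 131, [265, 222, 11, 14]), (array([295.5, 268.3]), 163, [290, 261, 12, 16])] [(array([379. , 216.4]), 69, [374, 213, 11, 8])]
```

View pics/c3.png

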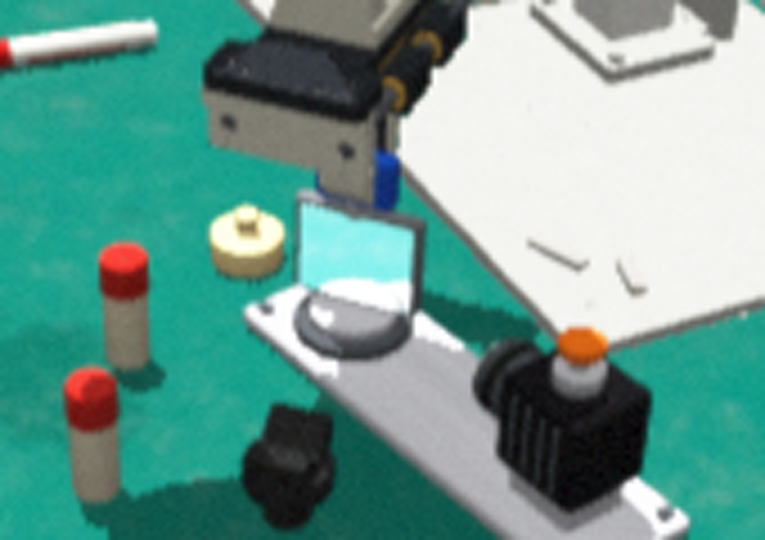

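The crop shows the knob held and the mirror turned. The red caps haven't moved (cap at (276.9,199.8)) and the plunger is up at (379,216). Tool yaw is 2.290 against a target of 2.289, so I'm handing in.

```bash
python3 -c "
from plant import bot
print(bot.close_job())"
```

```text
the job is handed in; nothing more can be done
None
```

I pressed the plunger to its stop and it came back up. The gripper is now holding the mirror turned about −0.264 rad toward the leftmost tube's red cap. The job is handed in, but no verdict came back.

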